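Shut the heel press, pin it and keep it pressed

ROBOT

A 7-joint arm with a two-finger parallel gripper is mounted at the origin on the work surface. World frame = base frame: x ahead of the robot, y to its left, z up, the work surface at z = 0. Lengths are in m, angles in rad, forces in N, time in s.
With the tool pointing down it reaches from about 0.425 to 0.8 m from the base axis. Payload 8.3 kg.
Tool frame: the origin (TCP) lies on the centre line of the jaws, within the pads' length; the fingertips stand nose_length ahead of it and the grasp point (between the pads) is the TCP (nose_length is the distance from the TCP to the fingertips, in m); z points along the fingers, y is the line along which they close (so a half turn about z gives the same grasp; the last joint's range is limited). The gripper opens to 85 mm and grips with 20 to 120 N. Pads are 22 mm wide; open, the fingers measure 114 mm over their backs; the gripper's body (76 mm by 85 mm) begins 54 mm behind the grasp point. The pads swing forward as they close: fully open they stand 13 mm farther back than shut.
Start: joints at [1.107, 0.383, 0.016, 1.37, -0.006, 1.388, -0.046], TCP at [0.244, -0.575, 0.25] pointing down, gripper open.
Joint ranges: [-2.95, 2.95], [-0.25, 2.06], [-1.52, 1.56], [0.18, 2.33], [-1.44, 4.58], [0.02, 2.06], [-3.01, 3.01]. Speed limits (rad/s): [2.39, 2.39, 3.01, 3.01, 3.14, 3.14, 3.14].

INTERFACE

Orientations are given as a rotation vector (axis times angle).
In Python, from rig import * gives the robot as it stands. The module is installed in compiled form; this text tells all that it offers.
- The arm moves only by the shell command python3 -m jog 'ROWS'. ROWS is JSON, a list that holds one entry, the list of rows, each a list of 7 numbers: the shift along the tool's x, y, z in units of 250 mm (1.0 is 250 mm), then the turn, a rotation vector about the tool's x, y, z in units of pi/4 rad (1.0 is pi/4 rad), then the opening, from -1 (shut) to 1 (fully open), so that 0 is half open. In form: [[[dx, dy, dz, wx, wy, wz, jaw], ...]]. A call has 1 to 5 rows; each row is the pose to reach, as a shift and turn from the pose commanded when the call began, along the tool's axes at that moment; what a row does not reach only later rows make up. A row lasts 1/12 s, in which the tool goes at most 41.7 mm and 7.16 degrees, less where a joint would pass 70% of its speed; a pose out of reach is approached as far as the arm can. A call with a number of a shift or a turn outside -1 to 1 is refused whole. A call with a gripper value outside its range is refused whole. The fingers move at their own pace and stop on an object; the grip force is fixed at half the most. Time passes only in rows, so rows that repeat a pose let the fingers close. It gives the time, the measured TCP pose, the force, the opening and the grip force at its end, in the units of the state.
- read_state(): the state, without advancing time (a new reading comes with each control period).
- get_image(name): name is "scene" or "top" or "wrist"; returns a dict with "pixels" (480x640x3 uint8, red, green, blue), "fx", "fy", "cx", "cy" (pixels), "R" (3x3) and "t" (3): a world point X has camera coordinates R X + t; the wrist camera has in their place "hand_eye" (4x4, takes a point from camera to tool coordinates, whose origin is the TCP and whose axes are the flange's). Camera axes: x right, y down, z forward; pixel columns grow to the right and rows downward; lengths in m; the calibration is good to about 2 mm. A picture is of the moment at which its call begins: read the wrist's pose just before it. There is no depth.
- hand_in(): hands the job in; it is judged then, once.
The state is a dict: "t": time; "joint_pos": joint angles; "dq": joint speeds; "joint_efforts": joint torques, N m; "tcp_pos": TCP position; "tcp_rot": TCP orientation; "contact_force": force on the tool from outside, world axes, zero at the start; "torque": the same for the moment, N m; "opening": opening from 0.0 (shut) to 1.0 (fully open); "finger_force": force on a finger pad.
Only numpy, scipy, OpenCV 4.12 (cv2) and the standard library are available. Lean on these libraries where they do the work, as an engineer would, in place of code of your own. Each camera call takes 0.05 s, during which the arm holds its last target. There are 200 camera calls.

TASK

The small hinged heel press on the shoemaker's bench stands open: swing its lid down onto the cork former, then take the long locking pin (the one with the tall slim knob) from the wooden rack and push it down through the hole in the lid into the hole in the base. The former is sprung and holds the lid slightly up, so push the pin down until its flange has pressed the lid fully shut, and finish like that: still gripping the pin and pressing, without letting go. Leave the short pin, the tin, the hammer and the rubber heel block where they are.

Things in the scene. Friction and masses are not known exactly. Their poses are not given: they have to be found in the camera images.
- jig_hinge (a point): fixed heel press (aluminium clamshell: base 200 x 110 x 40 mm with a lid hinged along one short edge): the middle of the hinge axis, 41 mm above the bench. Axes are the base's: x level, from the hinge across the base to the free end with the pin hole, y along the hinge, z up
- jig_hole (a point): the middle of the mouth of the vertical pin hole in the base, 40 mm above the bench, 170 mm from the hinge along x; the hole is 13 mm wide and goes through the 40 mm base. Same axes as jig_hinge
- lid (a joint): angle of the lid, rad: 0 fully shut (hard stop), 1.57 upright, 1.9 leaning fully back. The hinge is stiff and damped: the lid stays put between about 1.35 and 1.8; once pushed below about 1.2 it falls by itself in up to 2 s onto the sprung cork dome, which stops it at about 0.03
- lid_hole (a point): middle of the lid's pin hole at its outer (upper when shut) face; 13 mm wide, 10 mm deep, 170 mm from the hinge; shut, it lies over jig_hole, 51 mm above the bench, ajar on the dome about 5 mm higher. From there 6 to 9 N down at the hole shuts the lid; it rises again when the push ends. z is the lid's outward normal
- lid_edge (a point): the middle of the lid's free edge. The lid is an aluminium plate, 0.5 kg, 190 mm long from the hinge, 110 mm wide, 10 mm thick, with two 6 mm ribs on its outer face; its inner face lies in the plane of the hinge axis, 1 mm above the base when shut
- rack: fixed wooden pin rack 140 x 56 x 50 mm high, origin at the centre of its underside; x along its length. Two vertical through holes, 13 mm wide, at x = -40 and +40 mm; one pin hangs in each by its flange, which rests on the top, 50 mm above the bench
- pin: the long locking pin, plain steel, 0.12 kg, upright in one of the rack holes; origin at the centre of its lower tip, z up along it. Shaft 10 mm thick, 40 mm long, its lowest 8 mm tapered to 4 mm; flange 34 mm wide from 40 to 46 mm; tall slim knob 20 mm wide from 46 to 80 mm. Pressed home its tip is 11 mm above the bench
- short_pin: the short pin, plain steel, in the other rack hole: same flange, but a low wide knob (32 mm wide, 16 mm tall) and a shaft of only 18 mm; origin at the centre of its lower tip. Not to be used
- tin: bystander: a bare metal tin, 84 mm wide, 100 mm tall, origin at the centre of its underside
- hammer: bystander: a hammer lying on the bench, origin under its middle
- heel_block: bystander: a black rubber heel block, about 90 x 65 x 30 mm, origin on its underside
Not all that is in view belongs to the job. What is shaped like the pin but purple is not meant.

How it is judged:
On the way, in this order (a step that is already met when the one before it is completed fails the run):
1. the lid lies on the cork former, before the pin is in (value of joint lid below 0.07 rad and horizontal distance between pin and jig_hole above 0.03 m), for 0.2 s.
2. the long pin has gone through the lid into the base (z of pin in the frame of jig_hole below -0.01 m and horizontal distance between pin and jig_hole below 0.005 m), for 0.1 s.
At the end, for the whole second after the job is handed in: through the last second: lid within 0.015 rad of shut, long pin upright within 0.12 rad, 25 mm or more deep in the base hole and within 5 mm of its axis, pressing on the lid with over 2 N, gripped with over 2 N; the short pin still in the rack (value of joint lid below 0.015 rad and z of pin in the frame of jig_hole below -0.025 m and horizontal distance between pin and jig_hole below 0.005 m and angle between pin's own z axis and vertical below 0.12 rad and contact force between pin and lid above 2 N and contact force between the fingers and pin above 2 N and horizontal distance between short_pin and rack below 0.055 m); the arm keeps its last pose, push and grip.
It fails at once if the short pin is lifted or moved (distance of short_pin from where it was at the start of the episode above 0.012 m).
It fails at once if the tin is knocked (distance of tin from where it was at the start of the episode above 0.02 m).
It fails at once if the hammer is knocked (distance of hammer from where it was at the start of the episode above 0.02 m).
It fails at once if the heel block is knocked (distance of heel_block from where it was at the start of the episode above 0.02 m).
It also fails if it takes over 54 s, if anything falls off the work surface, if the arm or the gripper's body presses on something with over 40 N, if the wrist force passes 120 N, or if a joint passes its speed limit or range.

## Working session

There is one attempt and no reset: what is moved stays moved. The work goes in short steps, Python scripts to look and compute and a shell command to move; the robot and the scene stay as the last step left them, time stands still between calls to the robot, and variables do not carry over. Pictures are saved under pics/ and viewed, at most 10 in all, crops included, and the job is handed in when it is done.

```bash
mkdir -p pics; cat > h.py <<'E'
from rig import *
import numpy as np, cv2
from scipy.spatial.transform import Rotation as Ro
def ray(im,u,v):
    d=np.array([(u-im['cx'])/im['fx'],(v-im['cy'])/im['fy'],1.]);R=np.array(im['R']);t=np.array(im['t'])
    return -R.T@t, R.T@d
def onz(im,u,v,z):
    o,d=ray(im,u,v); return o+d*(z-o[2])/d[2]
def proj(im,X):
    c=np.array(im['R'])@np.array(X)+np.array(im['t']); return im['fx']*c[0]/c[2]+im['cx'],im['fy']*c[1]/c[2]+im['cy']
def grab(n,f):
    im=get_image(n); cv2.imwrite('pics/'+f+'.png',im['pixels'][:,:,::-1]); import pickle; pickle.dump(im,open('pics/'+f+'.pkl','wb')); return im
E
python3 - <<'E'
from h import *
for n in("scene","top"):
    im=grab(n,n+"0"); print(n,im['fx'],im['cx'],im['cy'],np.round(im['R'],3).tolist(),np.round(im['t'],3).tolist())
s=read_state();print(s); print(Ro.from_rotvec(s['tcp_rot']).as_matrix().round(3))
E
```

```text
scene 474.71607584541056 322.8970270339674 244.27510222221227 [[0.725, 0.688, -0.015], [0.442, -0.483, -0.756], [-0.527, 0.541, -0.655]] [-0.437, -0.245, 1.354]
top 499.14754893779207 321.5200273972264 238.99377151943045 [[0.001, -1.0, 0.006], [-0.972, -0.002, -0.234], [0.234, -0.005, -0.972]] [-0.039, 0.62, 0.942]
{'t': 0.1, 'joint_pos': array([ 1.10707897,  0.38418946,  0.01637793,  1.37103967, -0.00629546,
        1.38820116, -0.04648661]), 'dq': array([ 0.00015308, -0.00154311, -0.00050788, -0.00380687, -0.00040275,
       -0.00071506, -0.00071954]), 'joint_efforts': array([ 2.08019606e-03, -6.29135299e+01,  8.46860949e-01, -3.72758281e+01,
        1.66674773e-02,  1.04724380e-02, -9.66662969e-05]), 'tcp_pos': array([ 0.24372663, -0.57506619,  0.24936106]), 'tcp_rot': array([-3.07698045e+00, -6.25164242e-01,  6.09209847e-04]), 'contact_force': array([-0.07688986, -0.67582095, -0.06594377]), 'torque': array([ 0.01159826, -0.0716218 , -0.02895311]), 'finger_force': 0.0, 'opening': 1.0002971313832827}
[[ 0.921  0.39  -0.001]
 [ 0.39  -0.921  0.002]
 [-0.    -0.002 -1.   ]]
```

View pics/scene0.png

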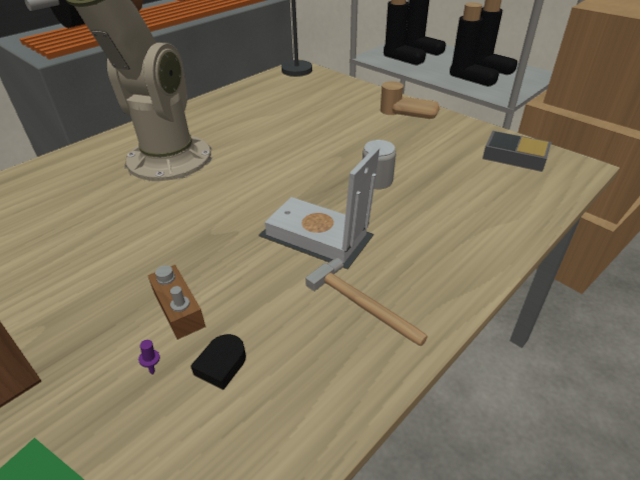

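View pics/top0.png

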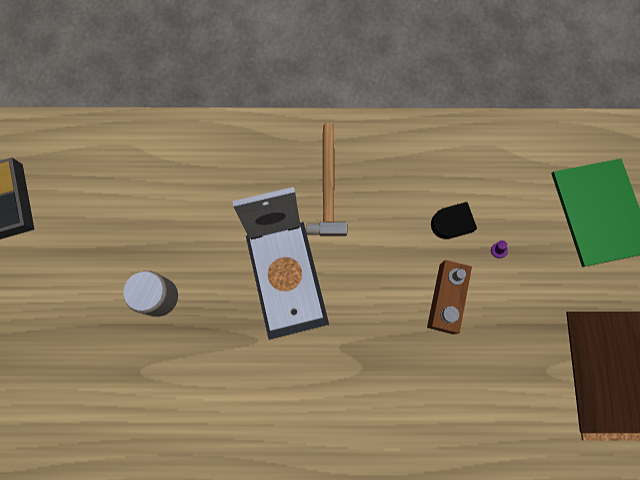

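The scene view shows the press open: base hole at scene (288,212) / top (294,312), and the lid upright at its far end. The rack holds two pins. The one at scene (178,297) / top (458,276) has a tall slim knob, so it is the long pin. The one at scene (165,273) / top (450,315) has a low wide knob, so it is the short one. The purple pin at (150,355) / (500,249) is the decoy. I'll confirm in one crop and measure.

```bash
python3 - <<'E'
from h import *
import pickle
t=pickle.load(open('pics/top0.pkl','rb'));s=pickle.load(open('pics/scene0.pkl','rb'))
a=cv2.resize(t['pixels'][245:345,415:515],(400,400),interpolation=cv2.INTER_CUBIC)
b=cv2.resize(s['pixels'][250:350,130:230],(400,400),interpolation=cv2.INTER_CUBIC)
cv2.imwrite('pics/c1.png',np.hstack([a,b])[:,:,::-1])
# dark hole in base
g=cv2.cvtColor(t['pixels'],cv2.COLOR_RGB2GRAY)
m=np.zeros_like(g);m[303:321,286:303]=(g[303:321,286:303]<110)*255
M=cv2.moments(m,True);u,v=M['m10']/M['m00'],M['m01']/M['m00'];print('hole px',u,v,M['m00'],onz(t,u,v,.04).round(4))
gs=cv2.cvtColor(s['pixels'],cv2.COLOR_RGB2GRAY)
m=np.zeros_like(g);m[206:219,280:297]=(gs[206:219,280:297]<130)*255
M=cv2.moments(m,True);u,v=M['m10']/M['m00'],M['m01']/M['m00'];print('hole scene',u,v,M['m00'],onz(s,u,v,.04).round(4))
# base top: bright bluish
hs=cv2.cvtColor(t['pixels'],cv2.COLOR_RGB2HSV)
m=((hs[...,2]>140)&(hs[...,1]<60)).astype(np.uint8);m[:222]=0;m[340:]=0;m[:,:235]=0;m[:,335:]=0
c=max(cv2.findContours(m,cv2.RETR_EXTERNAL,cv2.CHAIN_APPROX_NONE)[0],key=cv2.contourArea)
r=cv2.minAreaRect(c);bx=cv2.boxPoints(r);print('base rect',r)
for p in bx: print(p.round(1),onz(t,*p,.04).round(4))
# cork
m=((hs[...,1]>110)&(hs[...,2]>90)).astype(np.uint8);m[:250]=0;m[300:]=0;m[:,:262]=0;m[:,308:]=0
c=max(cv2.findContours(m,cv2.RETR_EXTERNAL,cv2.CHAIN_APPROX_NONE)[0],key=cv2.contourArea);(u,v),_=cv2.minEnclosingCircle(c);print('cork',u,v,onz(t,u,v,.045).round(4))
# pin knobs grey on rack
m=((hs[...,2]>120)&(hs[...,1]<60)).astype(np.uint8);m[:255]=0;m[340:]=0;m[:,:425]=0;m[:,480:]=0
for c in cv2.findContours(m,cv2.RETR_EXTERNAL,cv2.CHAIN_APPROX_NONE)[0]:
    if cv2.contourArea(c)>20: print('knob',cv2.contourArea(c),cv2.boundingRect(c),cv2.minEnclosingCircle(c))
# rack
m=((hs[...,2]<150)&(hs[...,1]>110)).astype(np.uint8);m[:255]=0;m[340:]=0;m[:,:425]=0;m[:,480:]=0
c=max(cv2.findContours(m,cv2.RETR_EXTERNAL,cv2.CHAIN_APPROX_NONE)[0],key=cv2.contourArea);r=cv2.minAreaRect(c);print('rack',r)
for p in cv2.boxPoints(r): print(p.round(1),onz(t,*p,.05).round(4))
for n,p,z in(('tin',(145,290),.1),('heel',(454,220),.03),('hamhead',(333,229),.02),('hamend',(328,124),.02),('lidtopL',(234,205),.23),('lidtopR',(296,190),.23),('hingeL',(247,237),.04),('hingeR',(303,224),.04),('pin',(458,273),.08)): print(n,onz(t,*p,z).round(3))
for im in(s,t): print('TCP',proj(im,[.244,-.575,.25]))
E
```

```text
hole px 293.5 311.5 32.0 [0.4762 0.0184 0.04  ]
hole scene 286.9 212.3 10.0 [0.4741 0.0167 0.04  ]
base rect ((285.2285461425781, 278.15985107421875), (93.80632019042969, 54.19920349121094), 76.60750579833984)
[248.  238.8] [0.628  0.1161 0.04  ]
[300.7 226.3] [0.6555 0.0055 0.04  ]
[322.5 317.5] [ 0.4641 -0.0405  0.04  ]
[269.7 330.1] [0.439  0.0657 0.04  ]
cork 284.5 273.9545593261719 [0.5525 0.0377 0.045 ]
knob 164.0 (444, 306, 15, 17) ((451.0, 314.0), 8.24631118774414)
knob 104.0 (449, 268, 17, 16) ((456.77777099609375, 274.96295166015625), 8.763175010681152)
rack ((449.5384521484375, 296.8077087402344), (33.14362716674805, 71.19015502929688), 11.30993366241455)
[426.3 328.5] [ 0.4419 -0.2481  0.05  ]
[440.3 258.7] [ 0.5842 -0.2839  0.05  ]
[472.8 265.2] [ 0.5706 -0.3502  0.05  ]
[458.8 335. ] [ 0.4291 -0.3124  0.05  ]
tin [0.512 0.302 0.1  ]
heel [ 0.673 -0.323  0.03 ]
hamhead [ 0.655 -0.063  0.02 ]
hamend [ 0.901 -0.053  0.02 ]
lidtopL [0.643 0.115 0.23 ]
lidtopR [0.67  0.007 0.23 ]
hingeL [0.632 0.118 0.04 ]
hingeR [0.661 0.001 0.04 ]
pin [ 0.549 -0.31   0.08 ]
TCP (np.float64(-94.30094708253836), np.float64(214.07489124722295))
TCP (np.float64(674.9334788565475), np.float64(452.69677122802824))
```

View pics/c1.png

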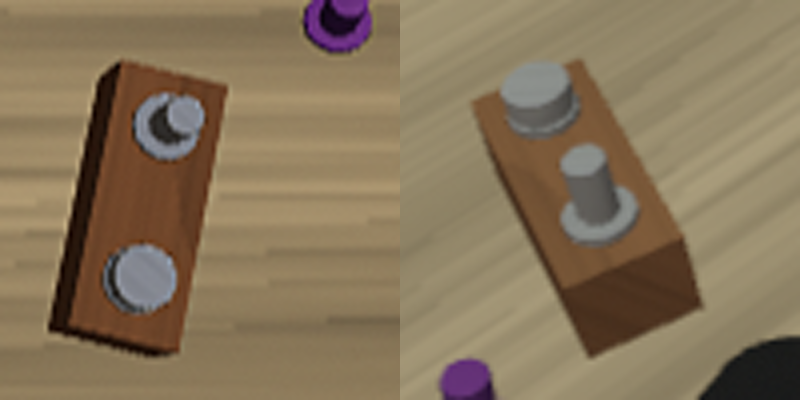

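The crop confirms it. The pin with the tall slim knob (left half (185,116), right half (585,158)) sits at the far end of the rack, and the low wide one is the short pin.

```bash
cat >> h.py <<'E'
def tri(a,pa,b,pb):
    o1,d1=ray(a,*pa);o2,d2=ray(b,*pb);d1/=np.linalg.norm(d1);d2/=np.linalg.norm(d2)
    k=np.linalg.lstsq(np.c_[d1,-d2],o2-o1,rcond=None)[0];p,q=o1+k[0]*d1,o2+k[1]*d2
    return (p+q)/2,np.linalg.norm(p-q)
def plan(p,yaw=None):
    "tool-frame units to world position p, tool straight down with tool-x at yaw (deg)"
    s=read_state();R=Ro.from_rotvec(s['tcp_rot']);sh=R.inv().apply(np.array(p)-s['tcp_pos'])/.25
    w=np.zeros(3)
    if yaw is not None:
        c,n=np.cos(np.radians(yaw)),np.sin(np.radians(yaw))
        T=Ro.from_matrix([[c,n,0],[n,-c,0],[0,0,-1]]); w=(R.inv()*T).as_rotvec()/(np.pi/4)
    print('at',s['tcp_pos'].round(4),'F',s['contact_force'].round(1),'op',round(s['opening'],3),'ff',round(s['finger_force'],1),'t',round(s['t'],1));print('shift',sh.round(3),'turn',w.round(3))
E
python3 - <<'E'
from h import *
import rig,pickle
print([n for n in dir(rig) if n[0]!='_'], getattr(rig,'nose_length',None))
t=pickle.load(open('pics/top0.pkl','rb'));s=pickle.load(open('pics/scene0.pkl','rb'))
print('pin top',tri(t,(461.2,274),s,(176.2,289.5)),onz(t,461.2,274,.09),onz(s,176.2,289.5,.09))
print('short',onz(t,451,314.5,.072)); print('hole',tri(t,(293.5,311.5),s,(286.9,212.3)))
for a,b in(((234,205),None),((296,190),None)): print(onz(t,*a,.235))
print('lid edge scene corners',onz(s,378,152,.235),onz(s,350,184,.235))
plan([.62,-.30,.32],14)
E
```

```text
['IKError', 'get_image', 'hand_in', 'nose_length', 'read_state'] 0.019
pin top (array([ 0.54530127, -0.31356111,  0.09034799]), np.float64(0.0001294419215229126)) [ 0.5453907  -0.31360368  0.09      ] [ 0.54491669 -0.3134759   0.09      ]
short [ 0.46770305 -0.29343177  0.072     ]
hole (array([0.47537051, 0.01729072, 0.04063221]), np.float64(0.0025493393022497043))
[0.64102988 0.11391917 0.235     ]
[0.66862815 0.00708994 0.235     ]
lid edge scene corners [0.66178815 0.09536415 0.235     ] [ 0.6938208  -0.02248634  0.235     ]
at [ 0.2437 -0.5751  0.2494] F [-0.1 -0.7 -0.1] op 1.0 ff 0.0 t 0.1
shift [ 1.815 -0.426 -0.282] turn [-0.002  0.     0.199]
```

```bash
python3 -m jog '[[[0.78,-0.18,-0.28,0,0,0.2,-1],[0.78,-0.18,-0.28,0,0,0.2,-1],[0.78,-0.18,-0.28,0,0,0.2,-1],[0.78,-0.18,-0.28,0,0,0.2,-1],[0.78,-0.18,-0.28,0,0,0.2,-1]]]'; python3 -c "
from h import *
plan([.735,.0,.32],14)"
```

```text
t: 0.52
tcp_pos: [0.4035, -0.459, 0.3191]
tcp_rot: [-3.118, -0.381, 0.001]
contact_force: [1.0, -0.1, -0.7]
opening: 0.297
finger_force: 0.0
at [ 0.4035 -0.459   0.3191] F [ 1.  -0.1 -0.7] op 0.297 ff 0.0 t 0.5
shift [ 1.73  -1.462 -0.003] turn [-0.001  0.    -0.001]
```

```bash
python3 -m jog '[[[0.58,-0.49,0,0,0,0,-1],[0.58,-0.49,0,0,0,0,-1],[0.58,-0.49,0,0,0,0,-1],[0.58,-0.49,0,0,0,0,-1],[0.58,-0.49,0,0,0,0,-1]]]'; python3 -m jog '[[[0.58,-0.49,0,0,0,0,-1],[0.58,-0.49,0,0,0,0,-1],[0.58,-0.49,0,0,0,0,-1],[0.58,-0.49,0,0,0,0,-1],[0.58,-0.49,0,0,0,0,-1]]]'|head -2; python3 -m jog '[[[0.57,-0.48,0,0,0,0,-1],[0.57,-0.48,0,0,0,0,-1],[0.57,-0.48,0,0,0,0,-1],[0.57,-0.48,0,0,0,0,-1],[0.57,-0.48,0,0,0,0,-1]]]'|head -2; python3 -c "
from h import *
plan([.727,.082,.22],14)"
```

```text
t: 0.93
tcp_pos: [0.5165, -0.3008, 0.3184]
tcp_rot: [-3.115, -0.391, -0.001]
contact_force: [-0.2, 0.1, 0.4]
opening: 0.002
finger_force: 0.0
t: 1.35
tcp_pos: [0.6266, -0.1467, 0.3179]
t: 1.77
tcp_pos: [0.7351, 0.0047, 0.3166]
at [0.7351 0.0047 0.3166] F [ 0.4  1.4 -0.6] op -0.003 ff 0.0 t 1.8
shift [ 0.046 -0.306  0.388] turn [-0.005  0.002  0.007]
```

```bash
python3 -m jog '[[[0.05,-0.3,0.0,0,0,0,-1],[0.05,-0.3,0,0,0,0,-1],[0.05,-0.3,0.2,0,0,0,-1],[0.05,-0.3,0.39,0,0,0,-1],[0.05,-0.3,0.39,0,0,0,-1]]]'; python3 - <<'E'
from h import *
t=grab('top','top1');s=grab('scene','scene1')
cv2.imwrite('pics/c2.png',np.hstack([cv2.resize(t['pixels'][150:350,200:400],(400,400)),cv2.resize(s['pixels'][110:310,240:440],(400,400))])[:,:,::-1])
E
```

```text
t: 2.18
tcp_pos: [0.7253, 0.0749, 0.2134]
tcp_rot: [3.118, 0.386, -0.015]
contact_force: [-0.2, -0.5, -2.3]
opening: 0.0
finger_force: 0.0
```

View pics/c2.png

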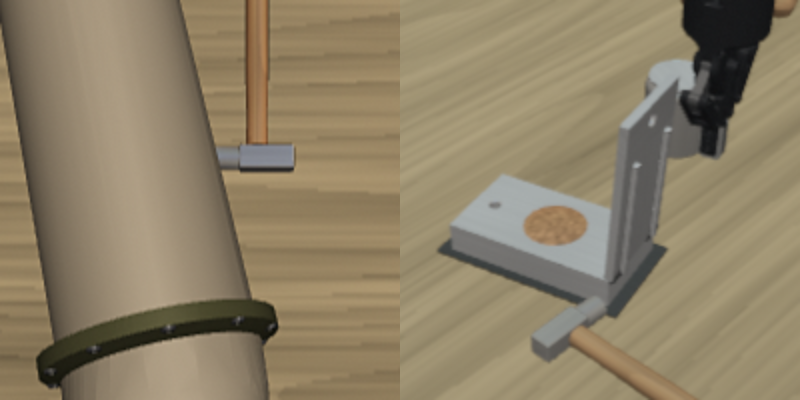

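The fingertip (crop right half, (712,150)) is behind the lid's upper part with a clear gap, so I'll pull it over towards the base.

```bash
python3 -m jog '[[[-0.08,0,0,0,0,0,-1],[-0.15,0,0,0,0,0,-1],[-0.2,0,0,0,0,0,-1],[-0.25,0,0,0,0,0,-1],[-0.3,0,0,0,0,0,-1]]]'; python3 -m jog '[[[-0.05,0,0,0,0,0,-1],[-0.1,0,0,0,0,0,-1],[-0.15,0,0,0,0,0,-1],[-0.2,0,0,0,0,0,-1],[-0.25,0,0,0,0,0,-1]]]'
```

```text
t: 2.7
tcp_pos: [0.6563, 0.0557, 0.2246]
tcp_rot: [-3.118, -0.381, -0.009]
contact_force: [2.2, 0.1, 2.0]
opening: -0.006
finger_force: 1.2
t: 3.12
tcp_pos: [0.5955, 0.0408, 0.224]
tcp_rot: [-3.118, -0.382, -0.007]
contact_force: [2.1, 0.2, -0.6]
opening: -0.0
finger_force: 0.8
```

```bash
python3 -m jog '[[[-0.05,0,0,0,0,0,-1],[-0.1,0,0,0,0,0,-1],[-0.15,0,0,0,0,0,-1],[-0.15,0,-0.15,0,0,0,-1],[-0.15,0,-0.3,0,0,0,-1]]]'; python3 - <<'E'
from h import *
s=grab('scene','scene2')
plan([.60,-.2,.26],-14);plan([.5453,-.3135,.20],-14)
E
```

```text
t: 3.53
tcp_pos: [0.5562, 0.0312, 0.2968]
tcp_rot: [3.118, 0.382, -0.006]
contact_force: [1.6, 0.4, 0.8]
opening: -0.003
finger_force: 0.0
at [0.56   0.0319 0.3076] F [1.2 0.9 8.1] op -0.001 ff 0.0 t 3.6
shift [-0.07   0.938  0.192] turn [-0.001 -0.015  0.621]
at [0.56   0.0319 0.3076] F [1.2 0.9 8.1] op -0.001 ff 0.0 t 3.6
shift [-0.395  1.326  0.429] turn [-0.001 -0.015  0.621]
```

View pics/scene2.png

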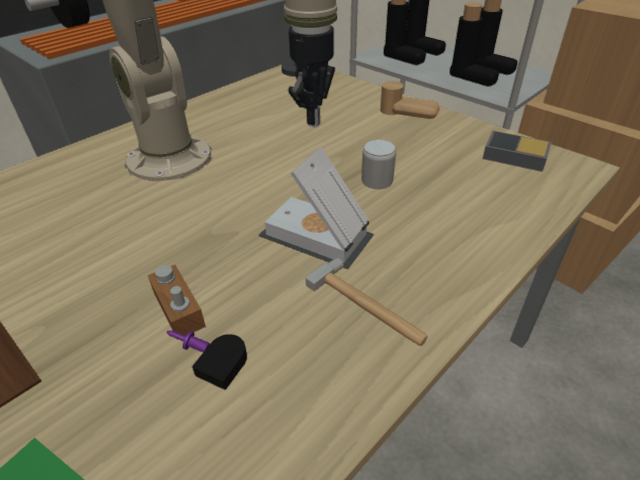

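The lid is falling (free edge at scene (318,155)). The purple decoy has toppled to (190,340), low on the bench by the heel block. Moving to above the pin.

```bash
python3 -m jog '[[[-0.2,0.66,0.15,0,0,0.62,0.2],[-0.2,0.66,0.15,0,0,0.62,0.2],[-0.2,0.66,0.15,0,0,0.62,0.2],[-0.2,0.66,0.15,0,0,0.62,0.2],[-0.2,0.66,0.15,0,0,0.62,0.2]]]'|head -3;python3 -c "
from h import *
plan([.5453,-.3135,.20],-14)"
```

```text
t: 4.0
tcp_pos: [0.5483, -0.1494, 0.2595]
tcp_rot: [3.111, -0.407, 0.002]
at [ 0.5483 -0.1494  0.2595] F [-0.2 -0.8 -1.2] op 0.604 ff 0.0 t 4.0
shift [0.157 0.636 0.241] turn [ 0.005 -0.002 -0.02 ]
```

```bash
python3 -m jog '[[[0.157,0.636,0.24,0,0,-0.02,0.2],[0.157,0.636,0.24,0,0,-0.02,0.2],[0.157,0.636,0.24,0,0,-0.02,0.2],[0.157,0.636,0.24,0,0,-0.02,0.2],[0.157,0.636,0.24,0,0,-0.02,0.2]]]'|head -3;python3 - <<'E'
from h import *
plan([.5453,-.3135,.075],-14)
s=read_state();w=grab('wrist','w1');H=np.array(w['hand_eye']);print(H.round(3).tolist())
R=Ro.from_rotvec(s['tcp_rot']).as_matrix();T=np.eye(4);T[:3,:3]=R;T[:3,3]=s['tcp_pos'];T=T@H
w['R']=T[:3,:3].T;w['t']=-T[:3,:3].T@T[:3,3]
for z in(.05,.056,.09):print(proj(w,[.5453,-.3135,z]))
g=grab('scene','scene3')
cv2.imwrite('pics/c3.png',np.hstack([cv2.resize(w['pixels'],(533,400)),cv2.resize(g['pixels'][150:350,120:253],(266,400))])[:,:,::-1])
E
```

```text
t: 4.42
tcp_pos: [0.5465, -0.3129, 0.1976]
tcp_rot: [3.116, -0.369, -0.003]
at [ 0.5465 -0.3129  0.1976] F [-2.  -0.2 -0.4] op 0.603 ff 0.0 t 4.4
shift [-0.004  0.002  0.491] turn [0.005 0.002 0.011]
[[-0.0, -0.961, -0.277, 0.07], [1.0, -0.0, 0.0, -0.0], [-0.0, -0.277, 0.961, -0.124], [0.0, 0.0, 0.0, 1.0]]
(np.float64(325.14388801474547), np.float64(226.18109622167898))
(np.float64(325.19595762851964), np.float64(228.49794669653326))
(np.float64(325.5378189310621), np.float64(243.70915076970886))
```

View pics/c3.png

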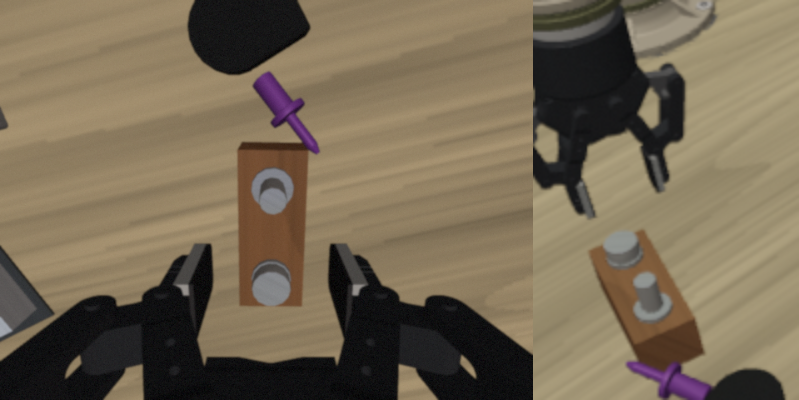

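The wrist view shows the knob centred between the jaws (knob top at (273,201) in the shrunken picture, within about 1 mm of prediction). Descending.

```bash
python3 -m jog '[[[0,0.003,0.12,0,0,0.01,0.2],[0,0.003,0.24,0,0,0.01,0.2],[0,0.003,0.36,0,0,0.01,0.2],[0,0.003,0.46,0,0,0.01,0.2],[0,0.003,0.46,0,0,0.01,0.2]]]';python3 -c "
from h import *
plan([.5463,-.3138,.079],-14)"
```

```text
t: 4.93
tcp_pos: [0.5478, -0.302, 0.0799]
tcp_rot: [-3.117, 0.365, 0.009]
contact_force: [-1.0, 1.2, -0.7]
opening: 0.599
finger_force: 0.0
at [ 0.5478 -0.302   0.0799] F [-1.   1.2 -0.7] op 0.599 ff 0.0 t 4.9
shift [0.005 0.047 0.003] turn [-0.003  0.008  0.015]
```

```bash
python3 -m jog '[[[0.005,0.047,0,0,0,0.015,0.2],[0.005,0.047,0,0,0,0.015,0.2],[0.005,0.047,0,0,0,0.015,0.2]]]'|head -3;python3 - <<'E'
from h import *
plan([.5463,-.3138,.079],-14)
g=grab('scene','scene4');T=pickle=None
cv2.imwrite('pics/c4.png',cv2.resize(g['pixels'][130:380,100:400],(720,600),interpolation=cv2.INTER_CUBIC)[:,:,::-1])
plan([.5463,-.3138,.079],-14)
E
```

```text
t: 5.18
tcp_pos: [0.549, -0.3187, 0.087]
tcp_rot: [3.115, -0.389, 0.007]
at [ 0.549  -0.3187  0.087 ] F [-0.2 -0.3  0.6] op 0.603 ff 0.0 t 5.2
shift [-0.015 -0.016  0.032] turn [ 0.002 -0.006 -0.006]
at [ 0.549  -0.318   0.0866] F [ 0.4 -0.4  0.3] op 0.604 ff 0.0 t 5.2
shift [-0.015 -0.014  0.03 ] turn [ 0.001 -0.005 -0.005]
```

View pics/c4.png

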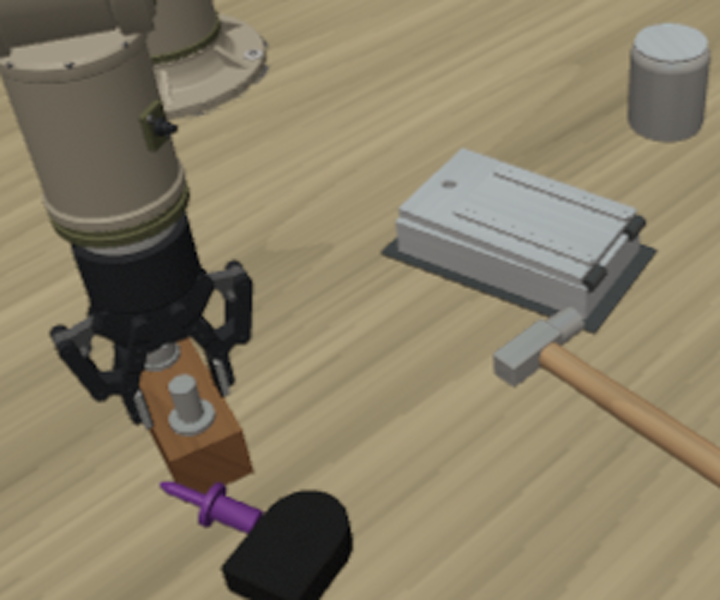

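The lid now lies on the former (crop: lid hole at (449,184)), and the jaws straddle the long pin's knob at (185,395). I'll let the arm settle and check centring.

```bash
python3 -m jog '[[[0,0,0,0,0,0,0.2],[0,0,0,0,0,0,0.2],[0,0,0,0,0,0,0.2],[0,0,0,0,0,0,0.2]]]'|head -3;python3 - <<'E'
from h import *
plan([.5460,-.3138,.079],-14)
g=get_image('scene')
def c(im,p):
    u,v=proj(im,p);return round((u-100)*2.4),round((v-130)*2.4)
s=read_state();R=Ro.from_rotvec(s['tcp_rot']).as_matrix()
for a in(-1,1): print('tip',c(g,s['tcp_pos']+R@[0,a*.0255,.0165]))
print('knob',c(g,[.5453,-.3135,.09]),c(g,[.5453,-.3135,.056]))
w=get_image('wrist');H=np.array(w['hand_eye']);T=np.eye(4);T[:3,:3]=R;T[:3,3]=s['tcp_pos'];T=T@H
w['R']=T[:3,:3].T;w['t']=-T[:3,:3].T@T[:3,3]
print('pred knob',proj(w,[.5453,-.3135,.09]),'tcp',proj(w,s['tcp_pos']))
cv2.imwrite('pics/w5.png',w['pixels'][:,:,::-1])
E
```

```text
t: 5.57
tcp_pos: [0.5478, -0.3165, 0.0841]
tcp_rot: [-3.118, 0.387, -0.001]
at [ 0.5478 -0.3165  0.0841] F [ 0.1 -0.3 -0.2] op 0.603 ff 0.0 t 5.6
shift [-0.01  -0.009  0.021] turn [-0.    -0.    -0.003]
tip (221, 394)
tip (155, 422)
knob (183, 383) (193, 414)
pred knob (np.float64(317.71297181087175), np.float64(354.3619683803923)) tcp (np.float64(325.01540390113655), np.float64(336.24642775259315))
```

View pics/w5.png

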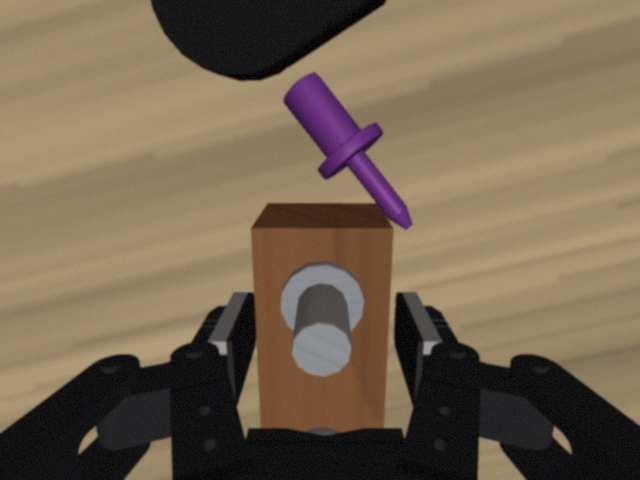

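The knob top at (322,347) is centred between the pads, which stand at columns 245 and 410. Lowering the last 4 mm and gripping.

```bash
python3 -m jog '[[[-0.004,-0.006,0.018,0,0,0,0.2],[-0.004,-0.006,0.018,0,0,0,0.2],[-0.004,-0.006,0.018,0,0,0,-0.3],[-0.004,-0.006,0.018,0,0,0,-1],[-0.004,-0.006,0.018,0,0,0,-1]]]'|head -4;python3 -m jog '[[[0,0,0,0,0,0,-1],[0,0,0,0,0,0,-1],[0,0,0,0,0,0,-1],[0,0,0,0,0,0,-1]]]'; python3 -m jog '[[[0,0,-0.06,0,0,0,-1],[0,0,-0.12,0,0,0,-1],[0,0,-0.2,0,0,0,-1],[0,0,-0.28,0,0,0,-1],[0,0,-0.28,0,0,0,-1]]]';python3 -c "
from h import *
plan([.4755,.0178,.15],14)"
```

```text
t: 6.08
tcp_pos: [0.5472, -0.3151, 0.0795]
tcp_rot: [3.118, -0.387, 0.0]
contact_force: [-0.6, -0.8, 0.7]
t: 6.42
tcp_pos: [0.5472, -0.3151, 0.0795]
tcp_rot: [3.118, -0.387, 0.001]
contact_force: [-0.9, -1.7, 0.0]
opening: 0.211
finger_force: 58.6
t: 6.83
tcp_pos: [0.5489, -0.3159, 0.1536]
tcp_rot: [3.116, -0.387, 0.009]
contact_force: [0.7, -1.4, 0.3]
opening: 0.212
finger_force: 59.0
at [ 0.5489 -0.3159  0.1536] F [ 0.7 -1.4  0.3] op 0.212 ff 59.0 t 6.8
shift [-0.611 -1.222  0.009] turn [ 0.004 -0.007 -0.626]
```

Gripped (59 N). Now measuring the hole in the shut lid from both fixed cameras.

```bash
python3 - <<'E'
from h import *
z=.0555
ims={n:grab(n,n+'6') for n in('scene','top')}
pt={}
for n,im in ims.items():
    u,v=proj(im,[.4752,.0176,z]);g=cv2.cvtColor(im['pixels'],cv2.COLOR_RGB2GRAY).astype(float)
    u0,v0=int(u)-9,int(v)-9;q=g[v0:v0+19,u0:u0+19];bg=np.median(q);w=np.clip(bg-15-q,0,None)
    yy,xx=np.mgrid[v0:v0+19,u0:u0+19];pt[n]=((w*xx).sum()/w.sum(),(w*yy).sum()/w.sum());print(n,(u,v),pt[n],w.sum(),(w>0).sum(),bg,onz(im,*pt[n],z).round(4))
print(tri(ims['top'],pt['top'],ims['scene'],pt['scene']))
plan([.4755,.0178,.15],-14)
E
```

```text
scene (np.float64(287.07350456398467), np.float64(206.85866645573108)) (np.float64(283.83589743589744), np.float64(203.1076923076923)) 780.0 55 172.0 [0.4592 0.0225 0.0555]
top (np.float64(293.48896695004953), np.float64(311.27699879468554)) (np.float64(293.5431811573132), np.float64(311.2919453329456)) 3439.0 59 176.0 [0.4752 0.0175 0.0555]
(array([0.47251462, 0.01475071, 0.06683867]), np.float64(0.005371087776431594))
at [ 0.5473 -0.3151  0.1497] F [ 0.1 -0.2 -2.1] op 0.211 ff 59.0 t 6.9
shift [-0.604 -1.221 -0.002] turn [ 0.    -0.002 -0.003]
```

```bash
python3 -m jog '[[[-0.3,-0.61,0,0,0,0,-1],[-0.3,-0.61,0,0,0,0,-1],[-0.3,-0.61,0,0,0,0,-1],[-0.3,-0.61,0,0,0,0,-1],[-0.3,-0.61,0,0,0,0,-1]]]'|head -2;python3 -m jog '[[[-0.304,-0.61,0,0,0,0,-1],[-0.304,-0.61,0,0,0,0,-1],[-0.304,-0.61,0,0,0,0,-1],[-0.304,-0.61,0,0,0,0,-1],[-0.304,-0.61,0,0,0,0,-1]]]'|head -2;python3 -m jog '[[[0,0,0,0,0,0,-1],[0,0,0,0,0,0,-1],[0,0,0,0,0,0,-1]]]';python3 -c "
from h import *
plan([.4755,.0178,.133],-14)"
```

```text
t: 7.35
tcp_pos: [0.51, -0.1391, 0.1476]
t: 7.77
tcp_pos: [0.4727, 0.0261, 0.1482]
t: 8.02
tcp_pos: [0.4751, 0.0162, 0.1486]
tcp_rot: [3.117, -0.39, -0.002]
contact_force: [-0.0, -0.2, -1.2]
opening: 0.214
finger_force: 59.2
at [0.4751 0.0162 0.1486] F [-0.  -0.2 -1.2] op 0.214 ff 59.2 t 8.0
shift [ 0.    -0.007  0.062] turn [ 0.001  0.001 -0.006]
```

```bash
python3 -m jog '[[[0,-0.006,0.03,0,0,0,-1],[0,-0.006,0.06,0,0,0,-1],[0,-0.006,0.06,0,0,0,-1],[0,-0.006,0.06,0,0,0,-1]]]'|head -4;python3 - <<'E'
from h import *
plan([.4755,.0178,.13],-14)
s=read_state();R=Ro.from_rotvec(s['tcp_rot']).as_matrix();w=grab('wrist','w7');g=grab('scene','s7')
H=np.array(w['hand_eye']);T=np.eye(4);T[:3,:3]=R;T[:3,3]=s['tcp_pos'];T=T@H
w['R']=T[:3,:3].T;w['t']=-T[:3,:3].T@T[:3,3]
u,v=map(int,proj(g,[.4752,.0176,.0555]));print(u,v)
for n,p in(('tip',s['tcp_pos']+R@[0,0,.0695]),('hole',[.4752,.0176,.0555]),('flange',s['tcp_pos']+R@[0,0,.0295])):
    a,b=proj(g,p);c,d=proj(w,p);print(n,'scene crop',round((a-u+40)*5),round((b-v+50)*5),'wrist crop',round(c-120),round(d-60))
cv2.imwrite('pics/c7.png',np.hstack([cv2.resize(g['pixels'][v-50:v+30,u-40:u+40],(400,400),interpolation=cv2.INTER_CUBIC),w['pixels'][60:460,120:520]])[:,:,::-1])
E
```

```text
t: 8.35
tcp_pos: [0.475, 0.0186, 0.1333]
tcp_rot: [3.117, -0.389, -0.003]
contact_force: [0.1, 0.3, -2.2]
at [0.475  0.0186 0.1333] F [ 0.1  0.3 -2.2] op 0.212 ff 59.2 t 8.3
shift [0.003 0.002 0.013] turn [ 0.001  0.003 -0.005]
287 206
tip scene crop 200 238 wrist crop 205 205
hole scene crop 200 254 wrist crop 206 198
flange scene crop 194 165 wrist crop 205 239
```

View pics/c7.png

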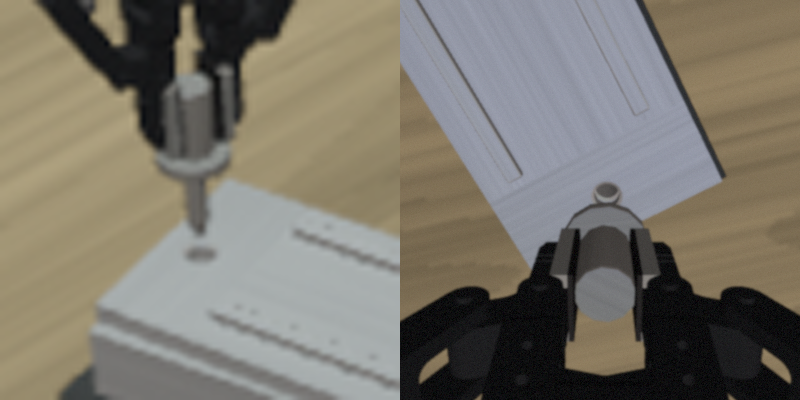

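In the scene crop the tip (199,236) stands right above the lid hole (201,255), as predicted. In the wrist crop the hole (607,190) lines up with the pin. Lowering gently and watching the force.

```bash
python3 -m jog '[[[0.003,0.003,0.02,0,0,0,-1],[0.003,0.003,0.035,0,0,0,-1],[0.003,0.003,0.05,0,0,0,-1],[0.003,0.003,0.06,0,0,0,-1],[0.003,0.003,0.06,0,0,0,-1]]]';python3 -m jog '[[[0,0,0.01,0,0,0,-1],[0,0,0.02,0,0,0,-1],[0,0,0.03,0,0,0,-1],[0,0,0.04,0,0,0,-1],[0,0,0.04,0,0,0,-1]]]'
```

```text
t: 8.87
tcp_pos: [0.4757, 0.0182, 0.1186]
tcp_rot: [3.118, -0.387, -0.002]
contact_force: [0.2, -0.5, -1.4]
opening: 0.217
finger_force: 59.2
t: 9.28
tcp_pos: [0.476, 0.0182, 0.1088]
tcp_rot: [3.118, -0.387, -0.001]
contact_force: [-0.1, 0.3, -1.8]
opening: 0.222
finger_force: 59.2
```

```bash
python3 -m jog '[[[0,0,0.015,0,0,0,-1],[0,0,0.03,0,0,0,-1],[0,0,0.045,0,0,0,-1],[0,0,0.06,0,0,0,-1],[0,0,0.07,0,0,0,-1]]]';python3 -m jog '[[[0,0,0.006,0,0,0,-1],[0,0,0.012,0,0,0,-1],[0,0,0.018,0,0,0,-1],[0,0,0.024,0,0,0,-1],[0,0,0.024,0,0,0,-1]]]'
```

```text
t: 9.7
tcp_pos: [0.476, 0.0181, 0.0913]
tcp_rot: [3.118, -0.387, -0.001]
contact_force: [1.0, 0.6, -1.3]
opening: 0.22
finger_force: 59.2
t: 10.12
tcp_pos: [0.4761, 0.0183, 0.0857]
tcp_rot: [-3.118, 0.387, -0.0]
contact_force: [-0.5, -0.4, -1.0]
opening: 0.216
finger_force: 59.2
```

```bash
python3 -m jog '[[[0,0,0.006,0,0,0,-1],[0,0,0.012,0,0,0,-1],[0,0,0.018,0,0,0,-1],[0,0,0.02,0,0,0,-1],[0,0,0.02,0,0,0,-1]]]';python3 -m jog '[[[0,0,0.004,0,0,0,-1],[0,0,0.008,0,0,0,-1],[0,0,0.01,0,0,0,-1],[0,0,0.01,0,0,0,-1]]]'
```

```text
t: 10.53
tcp_pos: [0.476, 0.0182, 0.0808]
tcp_rot: [3.118, -0.387, -0.0]
contact_force: [-1.3, -0.2, 2.8]
opening: 0.219
finger_force: 59.7
t: 10.87
tcp_pos: [0.4761, 0.0182, 0.0801]
tcp_rot: [3.117, -0.387, 0.0]
contact_force: [-12.0, -1.3, 24.8]
opening: 0.217
finger_force: 62.2
```

```bash
python3 -m jog '[[[-0.002,0,0,0,0,0,-1],[-0.002,0,0,0,0,0,-1],[-0.002,0,0,0,0,0,-1],[-0.002,0,0,0,0,0,-1],[-0.002,0,0,0,0,0,-1]]]';python3 - <<'E'
from h import *
g=grab('scene','s9')
cv2.imwrite('pics/c9.png',np.hstack([cv2.resize(g['pixels'][160:260,235:335],(400,400),interpolation=cv2.INTER_CUBIC),cv2.resize(g['pixels'][250:400,130:280],(400,400))])[:,:,::-1])
E
```

```text
t: 11.28
tcp_pos: [0.476, 0.0182, 0.0801]
tcp_rot: [3.117, -0.387, 0.002]
contact_force: [-9.7, -1.1, 22.2]
opening: 0.216
finger_force: 62.2
```

View pics/c9.png

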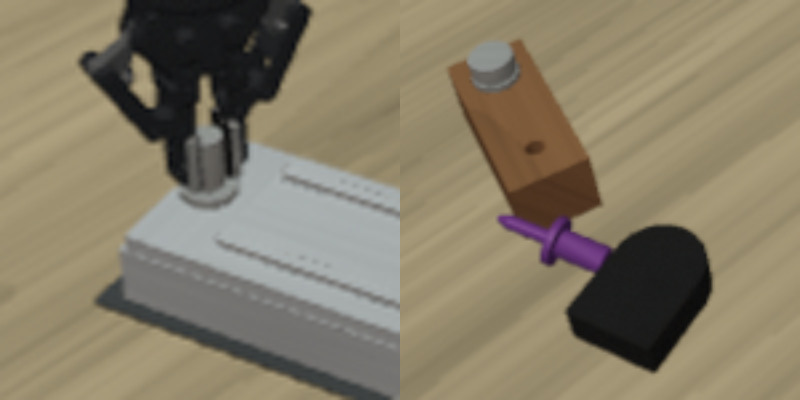

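The flange sits flat on the lid (left half (208,192)) and the lid seam is shut. The tip is at about 11 mm, the pressed-home height. The short pin is still in the rack and the bystanders are in place.

```bash
python3 -c "
from rig import *
print(hand_in())"
```

```text
the job is handed in; nothing more can be done
None
```

The job is handed in: the lid is shut, and the long pin is pressed home through it and still gripped, with about 22 N of downward push; the verdict wasn't shown, and the purple decoy pin toppled along the way.

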